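# Hang a yoke on the transfer slide and click it home

### The job

Hang the tall U-shaped yoke over the flat bar of the sliding carriage, one leg down each side and its crown resting flat on the bar, set down gently and let go while the carriage is still at the near part of its slide. Then push the carriage steadily, without slamming it, along the slide away from the robot until the spring catch snaps in and holds it fully home, with the yoke still hanging on the bar. Leave the other things where they stand.

Things in the scene. Friction and masses are not known exactly. Their poses are not given: they have to be found in the camera images.
- yoke: Tall grey inverted U, 50 (x) x 84 (y) x 122 mm high, 0.4 kg, standing on its two legs (12 mm thick, 80 mm long); the 60 mm throat between them is open along its x. Crown z 80 to 92 mm; on it a bare-steel boss to grip, 32 x 32 mm, z 92 to 122. Origin: centre of the underside, at foot level midway between the legs; z up.
- low_bracket: Bystander: a lower grey bracket of similar form, 44 x 66 mm, 62 mm high, with a throat of only 26 mm and a 24 mm boss; it may stand where the yoke might have stood. Origin: centre of its underside.
- slide_base: Fixed dark steel base plate of the slide, 400 (x) x 200 (y) x 12 mm, with two guide rods along x, end blocks 44 mm high at x = +-188 mm and the spring-catch housing (36 x 30 mm, 52 mm high) at x 119, y -82 mm. Origin: centre of its underside. Its +x is the sliding direction, away from the robot, to the catch and end stop.
- carriage (a joint): Carriage travel along the base's +x, m: 0 near stop, 0.170 fully home. The carriage is a grey 140 x 90 mm plate (top 48 mm above the table), centre at base x = -85 mm + travel, y = 0, with bar and push post. It stays where left (friction about 2 N). From 0.155 a spring-loaded roller resists (about 7 N more); past 0.166 it snaps the carriage to 0.170 and holds it.
- bar_mid (a point): Middle of the top face of the carriage's horizontal bar, 158 mm above the table. Flat aluminium bar, 114 mm long along the slide, 32 mm wide, 12 mm thick; the 12 mm uprights at its ends stand 8 mm above it as lips. 98 mm free below it. Axes as the base's: x along the slide, z up.
- post_top (a point): Top centre of the carriage's push post: upright black round post, 22 mm in diameter, from 48 to 125 mm above the table, on a flat arm (top 48 mm above the table) 130 mm to the base's +y side of the bar's middle. Push it, or grip it from above. Axes as the base's.
- parts_bin: Bystander: open blue plastic bin with steel pins in it, 150 x 110 x 55 mm. Origin: centre of its underside.
- valve_body: Bystander: grey spool-shaped valve body with two flanges, 68 mm in diameter, 84 mm high, standing upright. Origin: centre of its underside.
There are look-alikes about, which are no part of the job. What is shaped like the yoke but red or yellow is not meant.

How it is judged:
By the outcome, as a careful person would: the job done as asked, in the order asked, and still so for the second after the job is handed in, with the robot touching nothing.
It also fails if it takes over 58 s, if anything falls off the work surface, if the arm or the gripper's body presses on something with over 40 N, if the wrist force passes 120 N, or if a joint passes its speed limit or range.

### The arm

A 6-joint arm with a two-finger parallel gripper is mounted at the origin on the work surface. World frame = base frame: x ahead of the robot, y to its left, z up, the work surface at z = 0. Lengths are in m, angles in rad, forces in N, time in s.
With the tool pointing down it reaches from about 0.25 to 0.725 m from the base axis. Payload 4 kg.
Tool frame: the origin (TCP) lies on the centre line of the jaws, within the pads' length; the fingertips stand ahead of it and the grasp point (between the pads) lies 11 mm behind it (bot.tip_extent is the z of the fingertips in the tool frame, in m); z points along the fingers, y is the direction in which the jaws open and shut (so a half turn about z gives the same grasp; the last joint's range is limited). The gripper opens to 85 mm and grips with 20 to 120 N. Pads are 22 mm wide; open, the fingers measure 114 mm over their backs; the gripper's body (76 mm by 85 mm) begins 54 mm behind the grasp point. The pads swing forward as they close: fully open they stand 13 mm farther back than shut.
Start: joints at [-1.144, 0.241, 0.005, 1.335, 0, 1.571], TCP at [0.207, -0.455, 0.239] pointing down, gripper open.
Joint ranges: [-2.72, 2.72], [-1.05, 1.87], [-1.09, 1.28], [-1.99, 2.15], [-1.42, 1.44], [-3.14, 3.14]. Speed limits (rad/s): [2.79, 2.79, 3.14, 3.14, 3.14, 3.14].

### API

Orientations are given as a unit quaternion [x, y, z, w].
In Python, from workcell import bot gives the robot as it stands.
- The arm moves only by the shell command python3 -m jog 'ROWS'. ROWS is JSON, a list that holds one entry, the list of rows, each a list of 7 numbers: the shift along the world's x, y, z in m, then the turn, a rotation vector about the world's x, y, z in degrees, then the closure in counts, from 0 (fully open) to 255 (shut). In form: [[[tx, ty, tz, ax, ay, az, fingers], ...]]. A call has 1 to 10 rows; each row is the pose to reach, as a shift and turn from the pose commanded when the call began; what a row does not reach only later rows make up. A row lasts 1/12 s, in which the tool goes at most 41.7 mm and 7.16 degrees, less where a joint would pass 70% of its speed; a pose out of reach is approached as far as the arm can. A call with a gripper value outside its range is refused whole. The fingers move at their own pace and stop on an object; the grip force is fixed at half the most. Time passes only in rows, so rows that repeat a pose let the fingers close. It gives the time, the measured TCP pose, the force and the opening at its end, in the units of the state.
- bot.get_obs(): the state, without advancing time (a new reading comes with each control period).
- bot.camera(name): name is "side" or "top" or "wrist"; returns the picture (384x512x3 uint8, blue, green, red); there is no depth.
- bot.camera_model(name): a dict with "K" (3x3 intrinsics, pixels), "T" (4x4, takes a point from camera to world coordinates). Camera axes: x right, y down, z forward; pixel columns grow to the right and rows downward; lengths in m; the calibration is good to about 2 mm. A picture is of the moment at which its call begins: read the wrist's pose just before it. camera_model takes no time and is no camera call; for the wrist camera it gives the pose at the moment of the call.
- bot.job_done(): hands the job in, once; it reports no verdict.
The state is a dict: "clock": time; "joint_pos": joint angles; "joint_vel": joint speeds; "tau": joint torques, N m; "eef_pos": TCP position; "tool_rot": TCP orientation; "ft_force": force on the tool from outside, world axes, zero at the start; "ft_torque": the same for the moment, N m; "grip_width": finger opening in m.
Only numpy, scipy, OpenCV 4.12 (cv2) and the standard library are available. Lean on these libraries where they do the work, as an engineer would, in place of code of your own. Each camera call takes 0.05 s, during which the arm holds its last target. There are 200 camera calls.

## Working session

There is one attempt and no reset: what is moved stays moved. The work goes in short steps, Python scripts to look and compute and a shell command to move; the robot and the scene stay as the last step left them, time stands still between calls to the robot, and variables do not carry over. Pictures are saved under pics/ and viewed, about 8 in all and at most 12, crops included, and the job is handed in when it is done.

```bash
mkdir -p pics; ls; cat > h.py <<'E'
from workcell import bot
import numpy as np, cv2
def snap(n,f):
    m=bot.camera_model(n); im=bot.camera(n); cv2.imwrite('pics/'+f,im); return im,m
def ray(m,uv,z):
    K=np.array(m['K']);T=np.array(m['T'])
    d=T[:3,:3]@np.linalg.solve(K,[uv[0],uv[1],1]); o=T[:3,3]
    return o+d*(z-o[2])/d[2]
def proj(m,p):
    K=np.array(m['K']);T=np.array(m['T'])
    c=K@(T[:3,:3].T@(np.array(p)-T[:3,3])); return c[:2]/c[2]
def tri(m1,u1,m2,u2):
    A=[];b=[]
    for m,u in((m1,u1),(m2,u2)):
        K=np.array(m['K']);T=np.array(m['T']);d=T[:3,:3]@np.linalg.solve(K,[u[0],u[1],1]);d/=np.linalg.norm(d)
        P=np.eye(3)-np.outer(d,d);A.append(P);b.append(P@T[:3,3])
    return np.linalg.lstsq(np.vstack(A),np.hstack(b),rcond=None)[0]
E
python3 - <<'E'
from h import *
a,m=snap('top','t0.png');b,n=snap('side','s0.png')
print(m['T'],n['T'],m['K'],n['K']);print(bot.get_obs(),bot.tip_extent)
E
```

```text
pics
[[ 0.00674773 -0.99480316  0.10159298  0.46052387]
 [-0.99973955 -0.00449626  0.02237432  0.19447428]
 [-0.02180126 -0.1017175  -0.99457441  1.08155568]
 [ 0.          0.          0.          1.        ]] [[-0.97401055 -0.15378377  0.16629491  0.3521301 ]
 [-0.22644935  0.64522259 -0.72966328  1.00621619]
 [ 0.00491313 -0.74835711 -0.66327785  0.8860167 ]
 [ 0.          0.          0.          1.        ]] [[408.79787915   0.         258.89102037]
 [  0.         408.79787915 190.00026927]
 [  0.           0.           1.        ]] [[463.51100692   0.         256.19207688]
 [  0.         463.51100692 182.08511612]
 [  0.           0.           1.        ]]
{'clock': 0.1, 'joint_pos': array([-1.14401078e+00,  2.41338997e-01,  3.84541844e-03,  1.33518332e+00,
        2.40775667e-05,  1.57078057e+00]), 'joint_vel': array([-0.00075207, -0.000623  ,  0.00154452, -0.00051228, -0.000819  ,
       -0.00017534]), 'tau': array([-2.67480364e-04, -3.73138046e+01,  2.53010005e+01,  1.08443125e-02,
        3.30041053e-05, -4.57485250e-07]), 'eef_pos': array([ 0.20675198, -0.4546464 ,  0.23849611]), 'tool_rot': array([ 9.77315932e-01,  2.11784525e-01, -1.87358354e-04, -9.21511531e-04]), 'ft_force': array([0.14965691, 0.03921765, 0.15676545]), 'ft_torque': array([ 0.00502696, -0.02479869,  0.01934367]), 'grip_width': 0.08546638549066132} 0.008
```

View pics/t0.png

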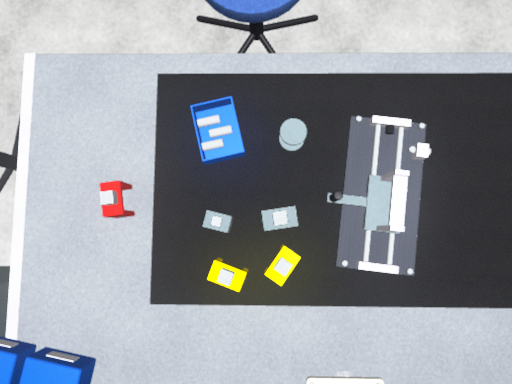

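View pics/s0.png

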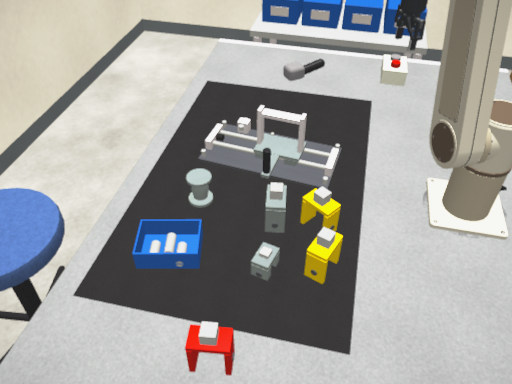

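The grey candidates are top (280,218) / side (276,207), tall with a wide throat, and top (217,221) / side (265,260), which is low. The first fits the yoke and the second is the low bracket. The yellow ones at top (227,276) and (283,266), and the red one at (112,198), are excluded. I'll confirm in one enlarged crop and measure.

```bash
python3 - <<'E'
from h import *
t=cv2.imread('pics/t0.png');s=cv2.imread('pics/s0.png')
A=cv2.resize(t[95:285,195:440],None,fx=3.2,fy=3.2,interpolation=cv2.INTER_CUBIC)[:600]
cv2.imwrite('pics/tc.png',A)
B=cv2.resize(s[90:290,190:350],None,fx=3,fy=3,interpolation=cv2.INTER_CUBIC);cv2.imwrite('pics/sc.png',B)
m=bot.camera_model('top')
hsv=cv2.cvtColor(t,cv2.COLOR_BGR2HSV)
def blobs(mask,box,z,name):
    x0,y0,x1,y1=box;M=np.zeros_like(mask);M[y0:y1,x0:x1]=mask[y0:y1,x0:x1]
    for c in cv2.findContours(M,cv2.RETR_EXTERNAL,cv2.CHAIN_APPROX_NONE)[0]:
        if cv2.contourArea(c)<25: continue
        P=np.array([ray(m,p,z)[:2] for p in c[:,0]],np.float32)*1000
        print(name,cv2.minAreaRect(c)[0],cv2.minAreaRect(P))
v=hsv[...,2]
white=((v>195)).astype(np.uint8)
blobs(white,(262,205,300,232),.122,'boss')
blobs((v>90).astype(np.uint8),(255,200,305,240),.092,'yokecrown')
blobs(white,(385,165,412,235),.158,'bar')
blobs((v<45).astype(np.uint8),(325,185,345,207),.125,'post')
for p in[(359,119),(422,126),(344,264),(410,271)]: print('bolt',ray(m,p,.015))
E
```

```text
boss (279.4718933105469, 217.9792022705078) ((492.9684143066406, 167.4480743408203), (44.80538558959961, 77.64549255371094), 8.853605270385742)
yokecrown (279.3985290527344, 217.99021911621094) ((493.9697265625, 166.76991271972656), (51.92330551147461, 85.94512176513672), 8.872024536132812)
bar (387.5, 203.0) ((527.025634765625, -74.2514877319336), (11.222869873046875, 95.00704193115234), 88.60044860839844)
bar (398.9252014160156, 198.5379638671875) ((537.5744018554688, -100.0089340209961), (35.46656799316406, 151.5081787109375), 83.26638793945312)
bolt [ 0.76023913 -0.04621923  0.015     ]
bolt [ 0.74141291 -0.21148886  0.015     ]
bolt [ 0.37973043 -0.00109471  0.015     ]
bolt [ 0.36351875 -0.16848295  0.015     ]
```

View pics/tc.png

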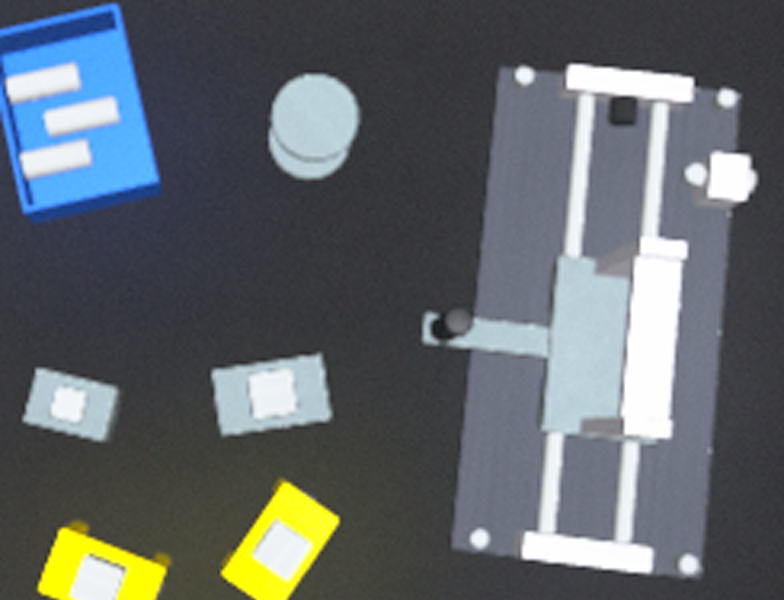

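View pics/sc.png

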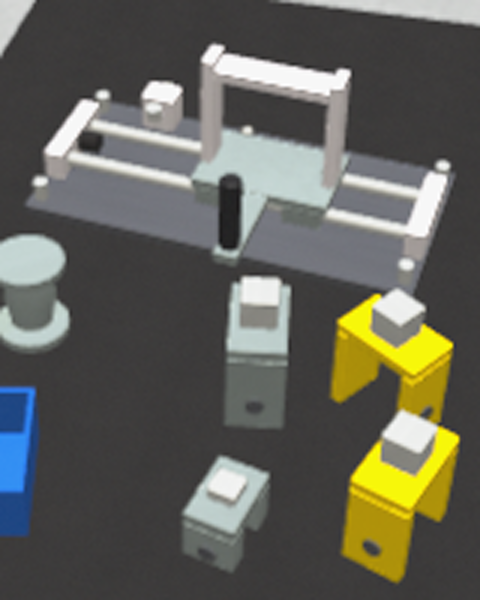

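The crops confirm it: the grey yoke (boss at top pixel 280,218) has a 52x86 mm crown and long legs. The other grey one is the small low bracket. The bar lips are at crop px (662,249) and (647,428), and the post top is at (459,321). Next I measure the slide.

```bash
python3 - <<'E'
from h import *
m=bot.camera_model('top');n=bot.camera_model('side')
ct=lambda p:(p[0]/3.2+195-.3,p[1]/3.2+95-.3)
cs=lambda p:(p[0]/3+190-.3,p[1]/3+90-.3)
f=ray(m,ct((662,249)),.166);g=ray(m,ct((647,428)),.166);print('lips',f,g,(f+g)/2,np.linalg.norm(f-g),np.degrees(np.arctan2(*(f-g)[1::-1])))
b=np.mean([ray(m,ct(p),.158) for p in((637,258),(685,260),(622,418),(668,420))],0);print('bar',b)
q=ray(m,ct((459,321)),.125);print('post',q, tri(m,ct((459,321)),n,cs((231,182))))
B=[ray(m,ct(p),.015) for p in((525,75),(727,97),(480,538),(689,564))];print('bolts',B,np.mean(B,0))
d=B[0]+B[1]-B[2]-B[3];print('yaw',np.degrees(np.arctan2(d[1],d[0])))
print('lips tri',tri(m,ct((662,249)),n,cs((212,55))),tri(m,ct((647,428)),n,cs((342,78))))
print('boss',np.mean([ray(m,ct(p),.122) for p in((248,373),(291,366),(298,413),(255,420))],0),tri(m,ct((273,393)),n,cs((262,287))))
E
```

```text
lips [ 0.59494816 -0.10498977  0.166     ] [ 0.46985048 -0.09112379  0.166     ] [ 0.53239932 -0.09805678  0.166     ] 0.12586379493708985 -6.324914159992135
bar [ 0.53258252 -0.09954467  0.158     ]
post [0.54728303 0.03044928 0.125     ] [0.54705481 0.02921013 0.1184238 ]
bolts [array([ 0.76258379, -0.04563381,  0.015     ]), array([ 0.74407904, -0.21128337,  0.015     ]), array([ 0.38272017, -0.00292502,  0.015     ]), array([ 0.36364473, -0.16851843,  0.015     ])] [ 0.56325693 -0.10709016  0.015     ]
yaw -6.4143372622912835
lips tri [ 0.59525659 -0.10658127  0.16127849] [ 0.46848726 -0.09190306  0.16408749]
boss [0.49404648 0.1661669  0.122     ] [0.49246074 0.16595228 0.12208524]
```

```bash
python3 -m jog '[[[0.287,0.621,0,0,0,74.4,0],[0.287,0.621,0,0,0,74.4,0],[0.287,0.621,0,0,0,74.4,0],[0.287,0.621,0,0,0,74.4,0],[0.287,0.621,0,0,0,74.4,0],[0.287,0.621,0,0,0,74.4,0],[0.287,0.621,0,0,0,74.4,0],[0.287,0.621,0,0,0,74.4,0],[0.287,0.621,0,0,0,74.4,0],[0.287,0.621,0,0,0,74.4,0]]]'
```

```text
clock: 0.93
eef_pos: [0.3818, -0.0749, 0.2392]
tool_rot: [0.666, 0.746, -0.0, 0.0]
ft_force: [1.9, 0.3, -0.3]
grip_width: 0.0855
```

```bash
python3 -m jog '[[[0.112,0.241,0,0,0,2.5,0],[0.112,0.241,0,0,0,2.5,0],[0.112,0.241,0,0,0,2.5,0],[0.112,0.241,0,0,0,2.5,0],[0.112,0.241,0,0,0,2.5,0],[0.112,0.241,0,0,0,2.5,0],[0.112,0.241,0,0,0,2.5,0],[0.112,0.241,0,0,0,2.5,0],[0.112,0.241,0,0,0,2.5,0]]]'
python3 - <<'E'
from h import *
o=bot.get_obs();q=o['tool_rot'];print(o['eef_pos'],np.degrees(2*np.arctan2(q[1],q[0]))-90,o['ft_force'])
w,m=snap('wrist','w1.png')
for z,h,s in((.122,16,16),(.092,25,42)):
  a=np.radians(8.9);c=np.array([.4935,.1662])
  P=[proj(m,[*(c+[np.cos(a)*i*h-np.sin(a)*j*s,np.sin(a)*i*h+np.cos(a)*j*s]/np.array(1000.)),z]) for i,j in((1,1),(1,-1),(-1,-1),(-1,1))]
  cv2.polylines(w,[np.int32(P)],True,(0,0,255) if h==16 else (0,255,0),1)
cv2.imwrite('pics/w1o.png',w)
E
```

```text
clock: 1.68
eef_pos: [0.4933, 0.1647, 0.2383]
tool_rot: [0.651, 0.759, -0.001, -0.0]
ft_force: [0.1, -0.6, 0.2]
grip_width: 0.0856
[0.49331555 0.16468548 0.23826161] 8.69050293028721 [ 0.14049534 -0.56979294  0.2405746 ]
```

View pics/w1o.png

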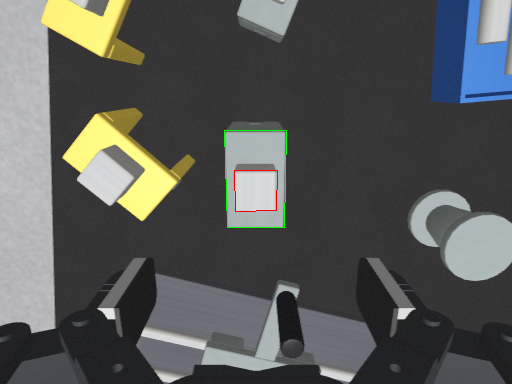

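The wrist view shows the predicted boss outline at (256,190) and crown outline right on the grey yoke. I'm going down to grip.

```bash
python3 -m jog '[[[0,0.0015,-0.02,0,0,0,0],[0,0.0015,-0.045,0,0,0,0],[0,0.0015,-0.07,0,0,0,0],[0,0.0015,-0.09,0,0,0,0],[0,0.0015,-0.105,0,0,0,0],[0,0.0015,-0.117,0,0,0,0],[0,0.0015,-0.125,0,0,0,0],[0,0.0015,-0.13,0,0,0,0],[0,0.0015,-0.132,0,0,0,0],[0,0.0015,-0.132,0,0,0,0]]]' && python3 -m jog '[[[0,0,0,0,0,0,60],[0,0,0,0,0,0,90],[0,0,0,0,0,0,120],[0,0,0,0,0,0,150],[0,0,0,0,0,0,180],[0,0,0,0,0,0,255],[0,0,0,0,0,0,255],[0,0,0,0,0,0,255],[0,0,0,0,0,0,255],[0,0,0,0,0,0,255]]]'
```

```text
clock: 2.57
eef_pos: [0.4937, 0.165, 0.1075]
tool_rot: [0.653, 0.758, 0.0, 0.0]
ft_force: [0.3, 0.1, 0.0]
grip_width: 0.0853
clock: 3.4
eef_pos: [0.4938, 0.1657, 0.1079]
tool_rot: [0.652, 0.758, 0.0, 0.0]
ft_force: [-1.3, -0.4, 4.4]
grip_width: 0.031
```

```bash
python3 -m jog '[[[0,0,0.005,0,0,0,255],[0,0,0.015,0,0,0,255],[0,0,0.03,0,0,0,255],[0,0,0.055,0,0,0,255],[0,0,0.085,0,0,0,255],[0,0,0.115,0,0,0,255],[0,0,0.145,0,0,0,255],[0,0,0.175,0,0,0,255],[0,0,0.195,0,0,0,255],[0,0,0.205,0,0,0,255]]]' && python3 -m jog '[[[0.005,-0.015,0,0,0,-2,255],[0.01,-0.04,0,0,0,-4,255],[0.015,-0.07,0,0,0,-6,255],[0.02,-0.1,0,0,0,-8,255],[0.025,-0.135,0,0,0,-10,255],[0.03,-0.17,0,0,0,-12,255],[0.035,-0.205,0,0,0,-14,255],[0.038,-0.235,0,0,0,-15.2,255],[0.039,-0.255,0,0,0,-15.2,255],[0.039,-0.264,0,0,0,-15.2,255]]]' && python3 -m jog '[[[0,0,0,0,0,0,255],[0,0,0,0,0,0,255],[0,0,0,0,0,0,255]]]'
python3 - <<'E'
from h import *
o=bot.get_obs();q=o['tool_rot'];print(o['eef_pos'],np.degrees(2*np.arctan2(q[1],q[0]))-90,o['ft_force'],o['ft_torque'])
w,m=snap('wrist','w2.png');t,_=snap('top','t2.png');s,_=snap('side','s2.png')
c=cv2.resize(s[40:220,190:340],None,fx=3.3,fy=3.3,interpolation=cv2.INTER_CUBIC)[:590]
w2=cv2.resize(w[100:],(400,222)); t2=cv2.resize(t[110:280,320:440],None,fx=2.2,fy=2.2)
o=np.zeros((600,800,3),np.uint8);o[:222,:400]=w2;o[224:224+t2.shape[0],:t2.shape[1]]=t2[:370];o[:c.shape[0],402:402+min(398,c.shape[1])]=c[:,60:60+398] ;cv2.imwrite('pics/c2.png',o)
E
```

```text
clock: 4.23
eef_pos: [0.4947, 0.1658, 0.3161]
tool_rot: [0.652, 0.758, 0.002, 0.001]
ft_force: [1.0, -0.1, -3.7]
grip_width: 0.031
clock: 5.07
eef_pos: [0.5325, -0.1014, 0.3119]
tool_rot: [0.748, 0.664, -0.001, -0.0]
ft_force: [-0.3, 0.3, -2.9]
grip_width: 0.0313
clock: 5.32
eef_pos: [0.5326, -0.0972, 0.3123]
tool_rot: [0.746, 0.666, 0.0, -0.0]
ft_force: [0.1, 1.0, -4.2]
grip_width: 0.0309
[ 0.53263197 -0.09716437  0.31227504] -6.54962171841899 [ 0.10715463  0.95489167 -4.24417639] [ 0.02345681 -0.01129873  0.02469118]Traceback (most recent call last):
  File "<stdin>", line 6, in <module>
ValueError: could not broadcast input array from shape (370,264,3) into shape (374,264,3)
```

```bash
python3 - <<'E'
import cv2,numpy as np
w,t,s=[cv2.imread(f'pics/{n}2.png') for n in 'wts']
o=np.zeros((600,800,3),np.uint8)
o[:300,:400]=cv2.resize(w,(400,300));o[300:,:400]=cv2.resize(t[120:270,310:410],(400,600))[:300]
o[:,400:]=cv2.resize(s[30:210,210:330],(400,600));cv2.imwrite('pics/c2.png',o)
E
```

```text
(no output)
```

View pics/c2.png

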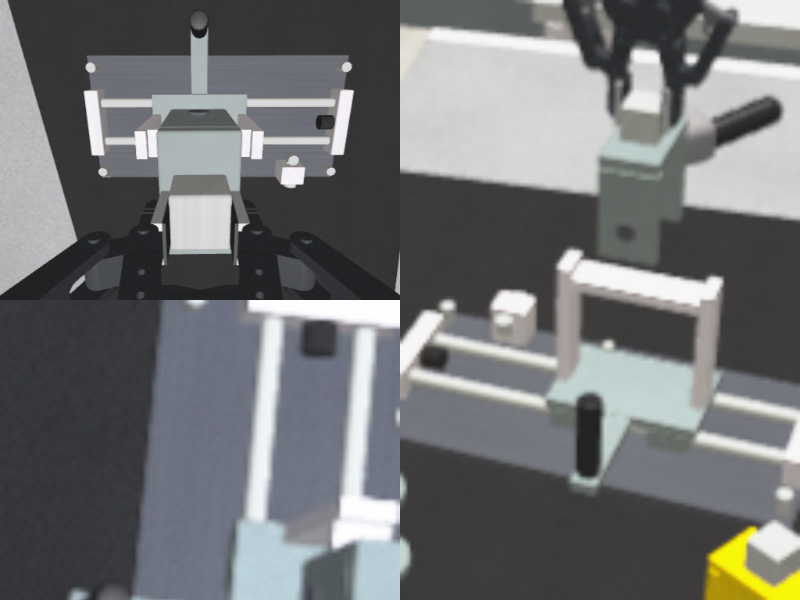

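The wrist view shows the yoke aligned with the slide and centred between the lips (px 140–262). The side view shows it above the bar. I'm lowering it.

```bash
python3 -m jog '[[[0,-0.0015,-0.005,0,0,0,255],[0,-0.0015,-0.015,0,0,0,255],[0,-0.0015,-0.028,0,0,0,255],[0,-0.0015,-0.042,0,0,0,255],[0,-0.0015,-0.057,0,0,0,255],[0,-0.0015,-0.072,0,0,0,255],[0,-0.0015,-0.087,0,0,0,255],[0,-0.0015,-0.1,0,0,0,255],[0,-0.0015,-0.109,0,0,0,255],[0,-0.0015,-0.114,0,0,0,255]]]' &&  python3 -m jog '[[[0,0,0,0,0,0,255],[0,0,0,0,0,0,255],[0,0,-0.001,0,0,0,255],[0,0,-0.002,0,0,0,255],[0,0,-0.003,0,0,0,255],[0,0,-0.004,0,0,0,255],[0,0,-0.005,0,0,0,255],[0,0,-0.006,0,0,0,255],[0,0,-0.006,0,0,0,255]]]'
```

```text
clock: 6.3
eef_pos: [0.532, -0.0994, 0.1967]
tool_rot: [0.747, 0.665, -0.001, -0.001]
ft_force: [-0.5, 0.1, -3.1]
grip_width: 0.0308
clock: 7.05
eef_pos: [0.5326, -0.0999, 0.1921]
tool_rot: [0.747, 0.665, -0.0, -0.0]
ft_force: [0.0, 0.0, -3.0]
grip_width: 0.0311
```

```bash
python3 -m jog '[[[0,0,-0.001,0,0,0,255],[0,0,-0.0017,0,0,0,255],[0,0,-0.0024,0,0,0,255],[0,0,-0.003,0,0,0,255],[0,0,-0.0035,0,0,0,255],[0,0,-0.004,0,0,0,255],[0,0,-0.004,0,0,0,255]]]' && python3 -m jog '[[[0,0,-0.0005,0,0,0,255],[0,0,-0.001,0,0,0,255],[0,0,-0.0015,0,0,0,255],[0,0,-0.002,0,0,0,255],[0,0,-0.002,0,0,0,255]]]'
```

```text
clock: 7.63
eef_pos: [0.5327, -0.0999, 0.1882]
tool_rot: [0.747, 0.665, -0.0, -0.0]
ft_force: [0.0, 0.0, -3.8]
grip_width: 0.0309
clock: 8.05
eef_pos: [0.5327, -0.0999, 0.1862]
tool_rot: [0.747, 0.665, -0.0, -0.0]
ft_force: [-0.3, 0.7, -3.3]
grip_width: 0.031
```

Not in contact yet (the force is still about −3.5 N). I'll go on slowly.

```bash
python3 -m jog '[[[0,0,-0.0005,0,0,0,255],[0,0,-0.001,0,0,0,255],[0,0,-0.001,0,0,0,255]]]' && python3 -m jog '[[[0,0,-0.0005,0,0,0,255],[0,0,-0.001,0,0,0,255],[0,0,-0.001,0,0,0,255]]]'
```

```text
clock: 8.3
eef_pos: [0.5329, -0.0999, 0.1859]
tool_rot: [0.747, 0.665, 0.0, 0.0]
ft_force: [-1.7, 0.6, 0.5]
grip_width: 0.0306
clock: 8.55
eef_pos: [0.5339, -0.1001, 0.1858]
tool_rot: [0.747, 0.665, 0.001, 0.001]
ft_force: [-1.5, 0.3, 5.3]
grip_width: 0.0309
```

Contact. I'll relax 1 mm, open gently and rise.

```bash
python3 -m jog '[[[0,0,0.001,0,0,0,255],[0,0,0.001,0,0,0,180],[0,0,0.001,0,0,0,120],[0,0,0.001,0,0,0,60],[0,0,0.001,0,0,0,30],[0,0,0.001,0,0,0,0],[0,0,0.001,0,0,0,0],[0,0,0.001,0,0,0,0]]]' && python3 -m jog '[[[0,0,0.005,0,0,0,0],[0,0,0.015,0,0,0,0],[0,0,0.03,0,0,0,0],[0,0,0.055,0,0,0,0],[0,0,0.085,0,0,0,0],[0,0,0.11,0,0,0,0],[0,0,0.12,0,0,0,0],[0,0,0.12,0,0,0,0]]]'
python3 - <<'E'
from h import *
o=bot.get_obs();print(o['eef_pos'],o['ft_force'],o['joint_pos'])
w,_=snap('wrist','w3.png');t,_=snap('top','t3.png');s,_=snap('side','s3.png')
o=np.zeros((600,800,3),np.uint8)
o[:300,:400]=cv2.resize(w,(400,300));o[300:,:400]=cv2.resize(t[150:255,310:450],(400,300))
o[:,400:]=cv2.resize(s[60:210,220:320],(400,600),interpolation=cv2.INTER_CUBIC);cv2.imwrite('pics/c3.png',o)
E
```

```text
clock: 9.22
eef_pos: [0.5327, -0.0999, 0.1852]
tool_rot: [0.747, 0.665, -0.0, -0.0]
ft_force: [0.5, 0.5, 0.4]
grip_width: 0.0855
clock: 9.88
eef_pos: [0.5344, -0.1002, 0.31]
tool_rot: [0.747, 0.665, 0.003, 0.003]
ft_force: [0.3, 0.6, 0.6]
grip_width: 0.0852
[ 0.53443868 -0.100225    0.30997407] [0.33626161 0.60138035 0.61412594] [-1.85371514e-01  3.06920363e-01  2.76044643e-01  1.53171681e+00
 -1.56685532e-05  1.50107286e+00]
```

View pics/c3.png

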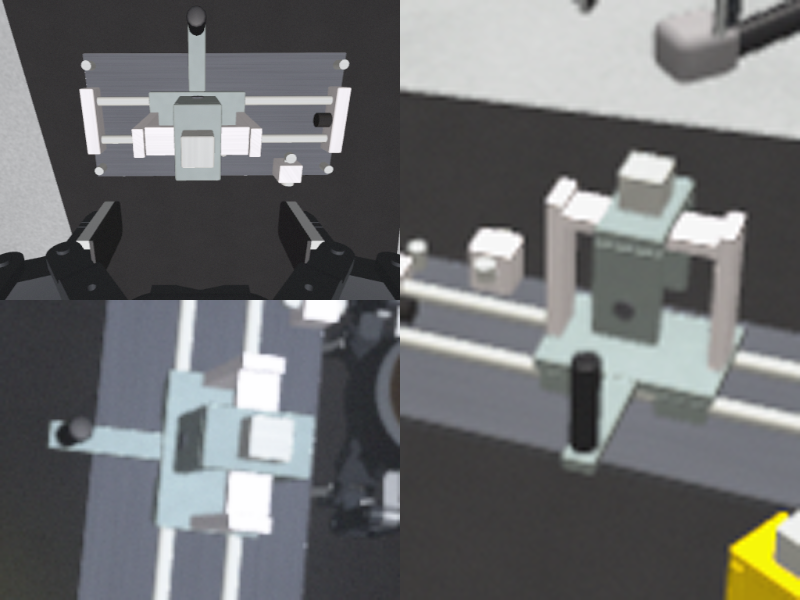

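The yoke hangs on the bar with its crown flat between the lips. Side crop (640,230) and the wrist view show one leg down each side. Next I close the fingers and go behind the post.

```bash
python3 -m jog '[[[-0.01,0.02,0,0,0,0,255],[-0.02,0.05,0,0,0,0,255],[-0.03,0.085,0,0,0,0,255],[-0.036,0.115,0,0,0,0,255],[-0.036,0.13,0,0,0,0,255],[-0.036,0.136,0,0,0,0,255],[-0.036,0.136,-0.02,0,0,0,255],[-0.036,0.136,-0.05,0,0,0,255],[-0.036,0.136,-0.085,0,0,0,255],[-0.036,0.136,-0.12,0,0,0,255]]]' && python3 -m jog '[[[0,0,-0.025,0,0,0,255],[0,0,-0.045,0,0,0,255],[0,0,-0.06,0,0,0,255],[0,0,-0.07,0,0,0,255],[0,0,-0.078,0,0,0,255],[0,0,-0.082,0,0,0,255],[0,0,-0.082,0,0,0,255],[0,0,-0.082,0,0,0,255]]]'
python3 - <<'E'
from h import *
o=bot.get_obs();print(o['eef_pos'])
w,_=snap('wrist','w4.png');s,_=snap('side','s4.png')
o=np.zeros((600,800,3),np.uint8)
o[:300,:400]=cv2.resize(w,(400,300))
o[:,400:]=cv2.resize(s[60:210,220:320],(400,600),interpolation=cv2.INTER_CUBIC);cv2.imwrite('pics/c4.png',o)
E
```

```text
clock: 10.87
eef_pos: [0.4966, 0.0355, 0.1836]
tool_rot: [0.747, 0.665, -0.0, 0.0]
ft_force: [0.8, -0.5, -0.7]
grip_width: -0.0003
clock: 11.53
eef_pos: [0.4972, 0.036, 0.1038]
tool_rot: [0.747, 0.665, 0.0, 0.0]
ft_force: [-0.5, -0.3, 1.0]
grip_width: 0.0001
[0.49723744 0.03597183 0.10377247]
```

View pics/c4.png

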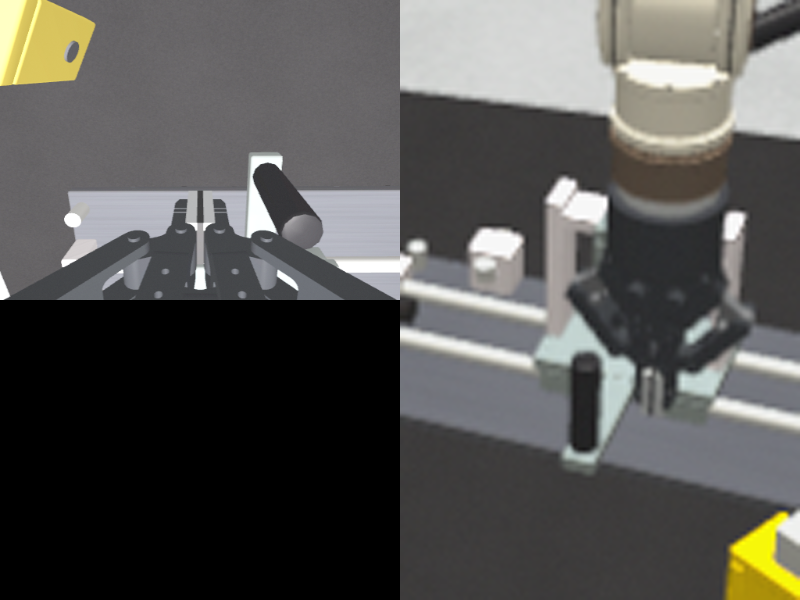

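Fingertips are behind the post at the right height. The linkage flares just above post-top height, so I raise 5 mm and then approach slowly.

```bash
python3 -m jog '[[[0,0,0.005,0,0,0,255],[0.004,-0.0004,0.005,0,0,0,255],[0.008,-0.0009,0.005,0,0,0,255],[0.012,-0.0013,0.005,0,0,0,255],[0.015,-0.0017,0.005,0,0,0,255],[0.017,-0.0019,0.005,0,0,0,255],[0.019,-0.0021,0.005,0,0,0,255],[0.021,-0.0023,0.005,0,0,0,255],[0.023,-0.0026,0.005,0,0,0,255],[0.025,-0.0028,0.005,0,0,0,255]]]' && python3 -m jog '[[[0.002,-0.0002,0,0,0,0,255],[0.004,-0.0004,0,0,0,0,255],[0.006,-0.0007,0,0,0,0,255],[0.008,-0.0009,0,0,0,0,255],[0.010,-0.0011,0,0,0,0,255],[0.012,-0.0013,0,0,0,0,255],[0.014,-0.0016,0,0,0,0,255],[0.016,-0.0018,0,0,0,0,255],[0.018,-0.002,0,0,0,0,255],[0.02,-0.0022,0,0,0,0,255]]]'
```

```text
clock: 12.47
eef_pos: [0.5218, 0.0332, 0.1082]
tool_rot: [0.747, 0.665, -0.0, -0.0]
ft_force: [-0.9, -0.6, 0.3]
grip_width: 0.0002
clock: 13.3
eef_pos: [0.5419, 0.031, 0.1082]
tool_rot: [0.747, 0.665, -0.0, -0.0]
ft_force: [-1.6, -0.6, -0.9]
grip_width: 0.0
```

```bash
python3 -m jog '[[[0.003,-0.0003,0,0,0,0,255],[0.006,-0.0007,0,0,0,0,255],[0.009,-0.001,0,0,0,0,255],[0.012,-0.0013,0,0,0,0,255],[0.015,-0.0017,0,0,0,0,255],[0.018,-0.002,0,0,0,0,255],[0.021,-0.0023,0,0,0,0,255],[0.024,-0.0027,0,0,0,0,255],[0.027,-0.003,0,0,0,0,255],[0.03,-0.0033,0,0,0,0,255]]]'
python3 - <<'E'
from h import *
print(bot.get_obs()['eef_pos'])
w,_=snap('top','t5.png');s,_=snap('side','s5.png')
o=np.zeros((600,800,3),np.uint8)
o[:300,:400]=cv2.resize(w[110:230,310:450],(400,300))
o[:,400:]=cv2.resize(s[60:210,220:320],(400,600),interpolation=cv2.INTER_CUBIC);cv2.imwrite('pics/c5.png',o)
E
```

```text
clock: 14.13
eef_pos: [0.572, 0.0277, 0.1083]
tool_rot: [0.747, 0.665, -0.0, 0.0]
ft_force: [-2.1, -0.2, -1.0]
grip_width: 0.0001
[0.57204322 0.02765065 0.10826003]
```

View pics/c5.png

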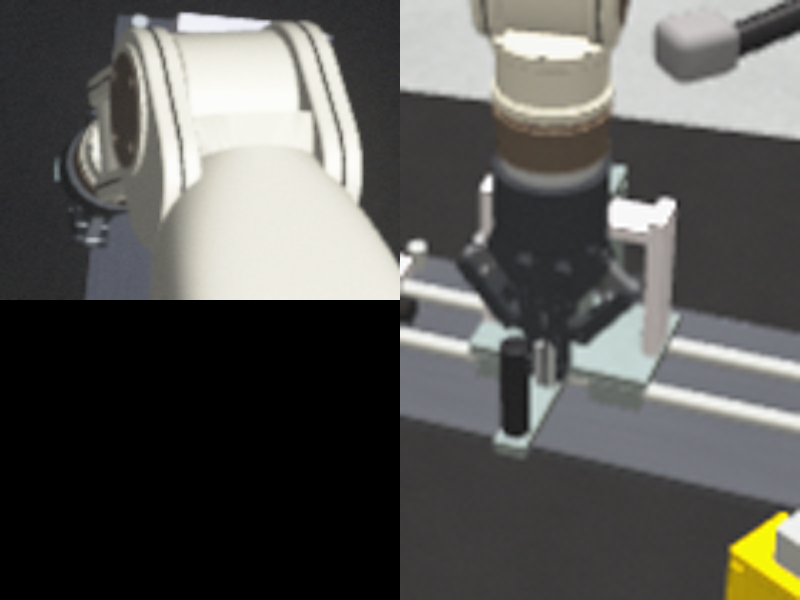

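The carriage is moving, about 51 mm so far, with the yoke riding along. I continue with steady rows.

```bash
python3 -m jog '[[[0.003,-0.0003,0,0,0,0,255],[0.006,-0.0007,0,0,0,0,255],[0.009,-0.001,0,0,0,0,255],[0.012,-0.0013,0,0,0,0,255],[0.015,-0.0017,0,0,0,0,255],[0.018,-0.002,0,0,0,0,255],[0.021,-0.0023,0,0,0,0,255],[0.024,-0.0027,0,0,0,0,255],[0.027,-0.003,0,0,0,0,255],[0.03,-0.0033,0,0,0,0,255]]]' && python3 -m jog '[[[0.0025,-0.0003,0,0,0,0,255],[0.005,-0.0006,0,0,0,0,255],[0.0075,-0.0008,0,0,0,0,255],[0.01,-0.0011,0,0,0,0,255],[0.012,-0.0013,0,0,0,0,255],[0.014,-0.0016,0,0,0,0,255],[0.016,-0.0018,0,0,0,0,255]]]'
```

```text
clock: 15.07
eef_pos: [0.6021, 0.0245, 0.1083]
tool_rot: [0.747, 0.665, -0.0, -0.0]
ft_force: [-1.8, 0.5, 1.2]
grip_width: -0.0001
clock: 15.65
eef_pos: [0.6179, 0.0227, 0.1083]
tool_rot: [0.747, 0.665, -0.0, -0.0]
ft_force: [-3.0, 0.7, 0.5]
grip_width: -0.0003
```

```bash
python3 -m jog '[[[0.0015,-0.0002,0,0,0,0,255],[0.003,-0.0003,0,0,0,0,255],[0.0045,-0.0005,0,0,0,0,255],[0.006,-0.0007,0,0,0,0,255],[0.0075,-0.0008,0,0,0,0,255],[0.009,-0.001,0,0,0,0,255]]]' && python3 -m jog '[[[0.0015,-0.0002,0,0,0,0,255],[0.003,-0.0003,0,0,0,0,255],[0.0045,-0.0005,0,0,0,0,255],[0.006,-0.0007,0,0,0,0,255]]]'
```

```text
clock: 16.15
eef_pos: [0.6252, 0.0219, 0.1082]
tool_rot: [0.747, 0.665, -0.001, -0.001]
ft_force: [-5.7, 1.3, 2.7]
grip_width: -0.0003
clock: 16.48
eef_pos: [0.6338, 0.0208, 0.1084]
tool_rot: [0.747, 0.665, 0.001, 0.001]
ft_force: [-0.3, 0.3, -0.7]
grip_width: -0.0001
```

Force rose to about 6 N or more and then dropped to 0, so the snap likely happened. I back off, rise and look.

```bash
python3 -m jog '[[[-0.005,0.0005,0,0,0,0,255],[-0.015,0.0015,0,0,0,0,255],[-0.025,0.0028,0.01,0,0,0,255],[-0.03,0.0033,0.035,0,0,0,255],[-0.03,0.0033,0.07,0,0,0,255],[-0.03,0.0033,0.105,0,0,0,255],[-0.04,0.013,0.14,0,0,0,255],[-0.06,0.035,0.17,0,0,0,255],[-0.08,0.07,0.19,0,0,0,255],[-0.1,0.11,0.2,0,0,0,255]]]' && python3 -m jog '[[[-0.03,0.03,0,0,0,0,255],[-0.06,0.06,0,0,0,0,255],[-0.09,0.09,0,0,0,0,255],[-0.11,0.12,0,0,0,0,255],[-0.12,0.13,0,0,0,0,255],[-0.12,0.13,0,0,0,0,255]]]'
python3 - <<'E'
from h import *
print(bot.get_obs()['eef_pos'])
w,_=snap('top','t6.png');s,_=snap('side','s6.png')
o=np.zeros((600,800,3),np.uint8)
o[:,:400]=cv2.resize(w[100:280,320:440],(400,600),interpolation=cv2.INTER_CUBIC)
o[:,400:]=cv2.resize(s[60:210,195:295],(400,600),interpolation=cv2.INTER_CUBIC);cv2.imwrite('pics/c6.png',o)
E
```

```text
clock: 17.32
eef_pos: [0.5369, 0.1241, 0.3103]
tool_rot: [0.748, 0.664, 0.003, 0.002]
ft_force: [0.5, 0.5, 0.5]
grip_width: 0.0001
clock: 17.82
eef_pos: [0.414, 0.2564, 0.3069]
tool_rot: [0.745, 0.667, 0.001, -0.0]
ft_force: [-0.7, 0.1, 0.3]
grip_width: 0.0
[0.41398317 0.25638121 0.30687628]
```

View pics/c6.png

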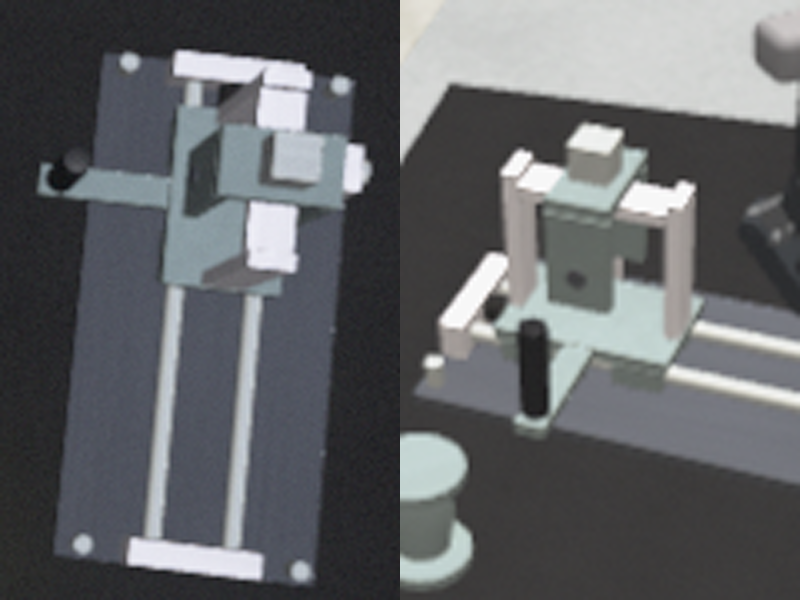

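The yoke still hangs on the bar, and the carriage is at the far end with its post top at top crop (77,160). I'll check the travel.

```bash
python3 - <<'E'
from h import *
m=bot.camera_model('top');n=bot.camera_model('side')
a0=ray(m,(338.1,195.0),.125)
a=ray(m,(320+77*.3-.35,100+160*.3-.35),.125);u=np.array([.9938,-.1115,0])
print('post',a,'shift',(a-a0)@u,'travel',(a-np.array([.5633,-.1071,0]))@u+.085)
f=ray(m,(320+288*.3-.35,100+78*.3-.35),.166);g=ray(m,(320+272*.3-.35,100+261*.3-.35),.166);c=(f+g)/2
print('bar',c,'shift',(c-[.5325,-.0985,.166])@u,'travel',(c-np.array([.5633,-.1071,0]))@u+.085)
# plate corners at z .048, ends along slide
f=ray(m,(320+180*.3-.35,100+107*.3-.35),.048);g=ray(m,(320+165*.3-.35,100+280*.3-.35),.048);c=(f+g)/2
print('plate',(c-np.array([.5633,-.1071,0]))@u+.085,np.linalg.norm(f-g))
E
```

```text
post [0.65989971 0.0181232  0.125     ] shift 0.11327375266746663 travel 0.16703840432038033
bar [ 0.64554738 -0.11111561  0.166     ] shift 0.11375312942798348 travel 0.16718518942798344
plate 0.16737400255626939 0.13477333191252072
```

The image gives a travel of about 0.167 ± 0.003, which is too close to the 0.166 snap point. I'll go back and touch the post gently: at a hard stop the force rises without motion.

```bash
python3 -m jog '[[[0.03,-0.03,0,0,0,0,255],[0.06,-0.06,0,0,0,0,255],[0.09,-0.09,0,0,0,0,255],[0.12,-0.12,0,0,0,0,255],[0.145,-0.15,0,0,0,0,255],[0.165,-0.18,0,0,0,0,255],[0.185,-0.21,0,0,0,0,255],[0.19,-0.228,0,0,0,0,255],[0.19,-0.232,0,0,0,0,255],[0.19,-0.232,-0.02,0,0,0,255]]]' && python3 -m jog '[[[0,0,-0.03,0,0,0,255],[0,0,-0.065,0,0,0,255],[0,0,-0.1,0,0,0,255],[0,0,-0.13,0,0,0,255],[0,0,-0.155,0,0,0,255],[0,0,-0.17,0,0,0,255],[0,0,-0.177,0,0,0,255],[0,0,-0.177,0,0,0,255],[0,0,-0.177,0,0,0,255]]]'
```

```text
clock: 18.75
eef_pos: [0.6087, 0.0184, 0.2895]
tool_rot: [0.749, 0.663, 0.003, 0.002]
ft_force: [0.0, 0.1, -0.3]
grip_width: 0.0002
clock: 19.5
eef_pos: [0.6066, 0.0217, 0.11]
tool_rot: [0.747, 0.665, 0.0, 0.0]
ft_force: [-0.5, -0.6, 0.1]
grip_width: 0.0001
```

```bash
python3 -m jog '[[[0.004,-0.0004,0,0,0,0,255],[0.008,-0.0009,0,0,0,0,255],[0.012,-0.0013,0,0,0,0,255],[0.016,-0.0018,0,0,0,0,255],[0.02,-0.0022,0,0,0,0,255],[0.023,-0.0026,0,0,0,0,255],[0.025,-0.0028,0,0,0,0,255],[0.027,-0.003,0,0,0,0,255],[0.027,-0.003,0,0,0,0,255]]]' && python3 -m jog '[[[0.001,-0.0001,0,0,0,0,255],[0.002,-0.0002,0,0,0,0,255],[0.002,-0.0002,0,0,0,0,255]]]' && python3 -m jog '[[[0.001,-0.0001,0,0,0,0,255],[0.0015,-0.0002,0,0,0,0,255],[0.0015,-0.0002,0,0,0,0,255]]]'
```

```text
clock: 20.25
eef_pos: [0.6333, 0.0191, 0.1092]
tool_rot: [0.747, 0.665, -0.0, -0.0]
ft_force: [0.4, 0.1, -0.8]
grip_width: -0.0001
clock: 20.5
eef_pos: [0.6337, 0.0191, 0.1092]
tool_rot: [0.747, 0.665, -0.001, -0.001]
ft_force: [-5.7, 0.1, 1.5]
grip_width: -0.0003
clock: 20.75
eef_pos: [0.6338, 0.0191, 0.1091]
tool_rot: [0.747, 0.665, -0.002, -0.002]
ft_force: [-8.6, 0.8, 5.3]
grip_width: -0.0001
```

```bash
python3 -m jog '[[[0.001,-0.0001,0,0,0,0,255],[0.002,-0.0002,0,0,0,0,255],[0.002,-0.0002,0,0,0,0,255]]]' && python3 -m jog '[[[0.001,-0.0001,0,0,0,0,255],[0.002,-0.0002,0,0,0,0,255],[0.002,-0.0002,0,0,0,0,255]]]'
```

```text
clock: 21.0
eef_pos: [0.6339, 0.019, 0.1091]
tool_rot: [0.747, 0.665, -0.003, -0.004]
ft_force: [-13.9, 1.2, 7.8]
grip_width: 0.0002
clock: 21.25
eef_pos: [0.6341, 0.019, 0.1091]
tool_rot: [0.747, 0.665, -0.005, -0.005]
ft_force: [-18.6, 1.6, 11.9]
grip_width: 0.0001
```

The push reached 18.6 N, twice what the catch needs, with no motion. The carriage is against its end stop, so it is fully home. I'm unloading gently and retreating.

```bash
python3 -m jog '[[[-0.003,0.0003,0,0,0,0,255],[-0.008,0.0009,0,0,0,0,255],[-0.018,0.002,0,0,0,0,255],[-0.03,0.0033,0.01,0,0,0,255],[-0.033,0.0035,0.035,0,0,0,255],[-0.033,0.0035,0.07,0,0,0,255],[-0.033,0.0035,0.105,0,0,0,255],[-0.045,0.015,0.14,0,0,0,255],[-0.065,0.04,0.17,0,0,0,255],[-0.09,0.075,0.19,0,0,0,255]]]' && python3 -m jog '[[[-0.03,0.03,0,0,0,0,255],[-0.06,0.06,0,0,0,0,255],[-0.09,0.09,0,0,0,0,255],[-0.11,0.12,0,0,0,0,255],[-0.12,0.13,0,0,0,0,255],[-0.12,0.13,0,0,0,0,255],[-0.12,0.13,0,0,0,0,255]]]'
python3 - <<'E'
from h import *
w,_=snap('top','t7.png');s,_=snap('side','s7.png')
o=np.zeros((600,800,3),np.uint8)
o[:300,:400]=cv2.resize(w,(400,300));o[300:,:400]=cv2.resize(w[100:210,320:440],(400,300),interpolation=cv2.INTER_CUBIC)
o[:,400:]=cv2.resize(s[60:210,195:295],(400,600),interpolation=cv2.INTER_CUBIC);cv2.imwrite('pics/c7.png',o)
a=cv2.imread('pics/t6.png')[100:280,325:440].astype(int);print('diff t6/t7',abs(a-w[100:280,325:440]).mean(),bot.get_obs()['clock'])
E
```

```text
clock: 22.08
eef_pos: [0.5568, 0.0868, 0.2999]
tool_rot: [0.748, 0.664, 0.003, 0.002]
ft_force: [0.5, 1.2, 0.4]
grip_width: 0.0001
clock: 22.67
eef_pos: [0.4351, 0.2183, 0.2966]
tool_rot: [0.746, 0.666, 0.001, 0.001]
ft_force: [-0.2, -0.9, 0.5]
grip_width: -0.0003
diff t6/t7 2.565877616747182 22.7667
```

View pics/c7.png

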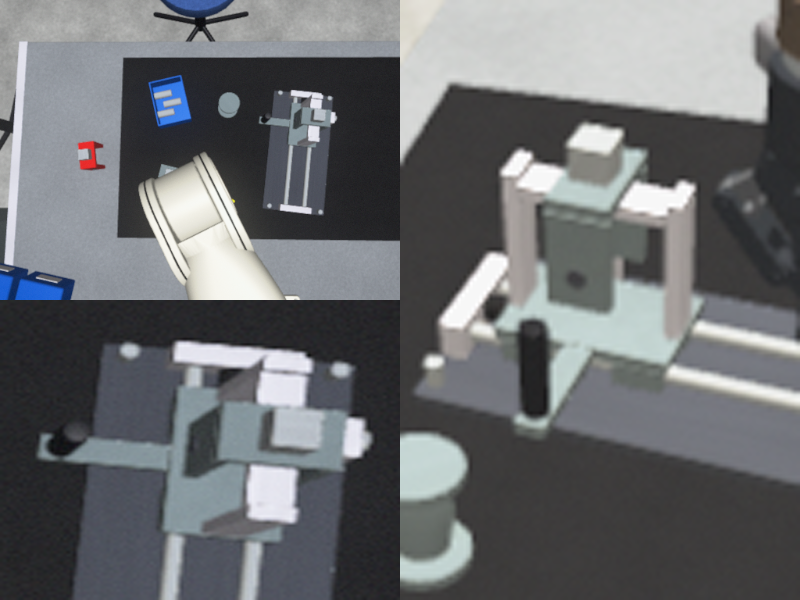

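Nothing has shifted: the yoke hangs flat on the bar, the carriage is home and the gripper is clear. I'm handing the job in.

```bash
python3 -c "
from workcell import bot
print(bot.job_done())"
```

```text
the job is handed in; nothing more can be done
None
```

I hung the grey yoke on the bar while the carriage was still at about 54 mm of travel. I set it down with about 5 N and let go. Then I pushed the carriage by its post with closed fingers, at about 36 mm/s and slower towards the end, until the catch took it. I handed the job in at about 23 s on the robot's clock.

**Carriage home:** While pushing, the force rose to about 6 N and then fell to zero, as it would when the catch snaps. I went back and pressed the post to 18.6 N, about twice what the catch needs, and it moved less than 1 mm.

**Check that disagreed:** Three estimates from the top camera gave about 0.167 m of travel, not 0.170. That is within the measuring error of about 3 mm, so I relied on the force check.

**Yoke and bystanders:** In the last pictures the crown lies flat between the lips with one leg down each side, and the gripper is clear. The bin, the valve body and the red look-alike were where they started. The arm hid the low bracket and both yellow pieces in the last top view. I never worked near them after lifting the yoke, but I did not check them again.

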